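# Clear and open the double-catch colourant locker

### The arm

A 6-joint arm with a two-finger parallel gripper is mounted at the origin on the work surface; the furniture and walls round the work are solid. World frame = base frame: x ahead of the robot, y to its left, z up, the work surface at z = 0. Lengths are in m, angles in rad, forces in N, time in s.
With the tool pointing down it reaches from about 0.275 to 1 m from the base axis. Payload 8.4 kg.
Tool frame: the origin (TCP) lies between the finger pads; the fingertips stand 14 mm ahead of it and the grasp point (between the pads) lies 5 mm behind it; z points along the fingers, y is the line along which they close (so a half turn about z gives the same grasp; the last joint's range is limited). The gripper opens to 85 mm and grips with 20 to 120 N. Pads are 22 mm wide; open, the fingers measure 114 mm over their backs; the gripper's body (76 mm by 85 mm) begins 54 mm behind the grasp point. The pads swing forward as they close: fully open they stand 13 mm farther back than shut.
Start: joints at [-0.002, 0.353, 1.633, -0, 1.155, -0.002], TCP at [0.625, -0, 0.245] pointing down, gripper open.
Joint ranges: [-2.63, 2.63], [-0.92, 2.1], [0.06, 2.66], [-1.3, 4.44], [0, 2.69], [-3.02, 3.02]. Speed limits (rad/s): [2.22, 2.22, 2.79, 3.14, 3.14, 3.14].

### API

Orientations are given as a unit quaternion [w, x, y, z].
In Python, from rig import monitor, optics, workorder gives the robot as it stands.
- The arm moves only by the shell command python3 -m pendant 'ROWS' [FORCE]. ROWS is a JSON object whose one key "increments" holds a list of rows, each an object of numbers: "tx", "ty", "tz": the shift along the tool's x, y, z in units of 25 mm (1.0 is 25 mm); "rx", "ry", "rz": the turn, a rotation vector about the tool's x, y, z in degrees; "jaw": the finger opening in mm, from 0 to 85.4. A call has exactly 8 rows; each row shifts and turns the commanded pose from where the row before left it, along the tool's axes as they then stand; what a row does not reach is not made up. A row lasts 1/10 s, in which the tool goes at most 50 mm and 8.59 degrees, less where a joint would pass 70% of its speed; a pose out of reach is approached as far as the arm can. A call is refused whole if a number of a shift passes 1 or a number of a turn 8.59, either way. A call with a gripper value outside its range is refused whole. The fingers move at their own pace and stop on an object; FORCE is the grip in N (left out, the last holds). Time passes only in rows, so rows that do not move let the fingers close, or fill a call up. It gives the time, the measured TCP pose, the force, the opening and the grip force at its end, in the units of the state.
- monitor.state(): the state, without advancing time (a new reading comes with each control period).
- optics.read_camera(name): name is "scene" or "side" or "wrist"; returns a dict with "img" (420x560x3 uint8, red, green, blue), "z_map" (420x560 float32, m along the optical axis (not along the pixel's ray), 0 where there is no reading), "fx", "fy", "cx", "cy" (pixels), "extrinsics" (4x4, takes a point from world to camera coordinates); the wrist camera has in their place "mount" (4x4, takes a point from camera to tool coordinates, whose origin is the TCP and whose axes are the flange's). Camera axes: x right, y down, z forward; pixel columns grow to the right and rows downward; lengths in m; the calibration is good to about 2 mm. A picture is of the moment at which its call begins: read the wrist's pose just before it.
- workorder.job_done(): hands the job in; it is judged then, once.
The state is a dict: "time_s": time; "q": joint angles; "joint_velocities": joint speeds; "effort": joint torques, N m; "tcp_pos": TCP position; "ee_rot": TCP orientation; "contact_force": force on the tool from outside, world axes, zero at the start; "moment": the same for the moment, N m; "finger_gap": finger opening in m; "grip_force": force on a finger pad.
Only numpy, scipy, OpenCV 4.12 (cv2) and the standard library are available. Lean on these libraries where they do the work, as an engineer would, in place of code of your own. Each camera call takes 0.05 s, during which the arm holds its last target. There are 200 camera calls.

### The job

The loose kiln prop lies in the way of the gate of the wire colourant locker: put it back on the wooden rack, lying lengthwise in the groove between the two props there. Then squeeze the main catch on the locker's frame so that the gate springs ajar onto its safety catch, squeeze the safety catch on the gate too, and swing the gate on past its half-way detent until it stands square to the locker's front. The gate springs back by itself, so finish while the fingers are still holding it wide open, and do not knock over the jars stored inside.

Things in the scene. Friction and masses are not known exactly. Their poses are not given: they have to be found in the camera images.
- locker: Grey steel wire cage with a roof, fixed: 302 mm wide (y), 138 deep (x), 188 high without its catches. Origin under it on the table; own -x is its front (towards the robot), +y its left seen from the robot. The gate closes the left two thirds of the front, in the plane x = -0.078. The safety catch's keeper, a steel hook at z = 0.194, stands out 35 mm before that plane at the gate's free edge.
- hinge_axis (a point): Point on the gate's upright hinge axis (locker frame -0.078, 0.130), at the height for gripping the catches, z = 0.238.
- gate (a joint): Gate angle, rad: 0 shut, 0.13 ajar on the safety catch, grows as it swings out (clockwise from above, free edge from the locker's -y to its -x); 1.57 square to the front, stop 1.75. A closing spring pulls throughout (0.1 N m, 0.3 at 1.5 rad). A detent at the hinge (bumps from 0.6 to 1.3) can park it at about 0.86; swinging past takes about 0.7 N m. Let go when wide, it falls back to 1.2 or less.
- gate_leaf: The gate: grey frame with wires, 176 mm long, 10 mm thick, z = 0.022 to 0.187; origin on the hinge axis at table height, turns with the gate. Own -y runs from the hinge to the free edge (186 mm out), own -x is its front face. On its top rail stand the two black ears of the safety catch.
- main_catch (a joint): Main catch, m: 0 sprung out (its bolt holds the gate shut), 0.012 fully squeezed. From about 0.009 the bolt lets go and a push spring throws the gate ajar to 0.13 rad. Spring 4 to 7.5 N; springs back when let go and no longer holds the ajar gate.
- main_grip (a point): Main catch, on the frame right of the gate: point midway between the outer faces of its two upright black ears when squeezed, z = 0.238. Fingers close along the locker's y. Fixed ear's outer face 16 mm from here towards -y; moving ear's 28 mm towards +y, 16 mm when squeezed (44 mm over both, then 32). Ears 22 mm wide, 8 thick, flat, tops at z = 0.252; things round them reach up to z = 0.217.
- safety_catch (a joint): Safety catch, m: 0 sprung out, 0.012 fully squeezed. With the gate ajar its bolt lies behind the keeper and clears it from about 0.010. Spring 4 to 7.5 N. Past 0.25 rad of the gate it need not stay squeezed; its ears serve as the gate's handle.
- safety_grip (a point): Safety catch, on the gate's top rail 114 mm from the hinge axis: point midway between the outer faces of its two ears when squeezed, z = 0.238; turns with the gate. Fingers close along the leaf's y. Fixed ear's outer face 16 mm from here towards the hinge; moving ear's 28 mm towards the free edge, 16 mm when squeezed. Ears as on the main catch.
- loose_prop: Round kiln prop, off-white fired clay tube, 40 mm in diameter, 100 mm long, 0.11 to 0.23 kg, lying on the table in front of the gate. Origin at its middle on its axis; own x along its axis.
- prop_rack: Wooden rack, fixed, 124 mm (x) by 106 mm (y), side rails up to 30 mm; origin under its middle on the table. Two props lie in it side by side along its x, axes 20 mm either side of the middle, 28 mm up. A third saddled between them has its axis along x over the middle, 62 mm above the table. The lower props' tops are at 48 mm: fingertips placing it must stay above that.
- rack_prop_a: The rack's prop on its +y side, 40 mm by 100 mm; origin at its middle, own x along its axis.
- rack_prop_b: The rack's prop on its -y side, equal.
- stored_tall_jar: Glaze jar 70 mm wide, 150 mm high, standing in the locker; origin under it.
- stored_jar: Glaze jar 64 mm wide, 125 mm high, standing in the locker; origin under it.
- stored_small_jar: Glaze jar 52 mm wide, 82 mm high, standing in the locker; origin under it.
There are look-alikes about, which are no part of the job. Leave any pink look-alike of the rack_prop_a alone.

How it is judged:
By the outcome, as a careful person would: the job done as asked, in the order asked, and still so for the second after the job is handed in, while the arm keeps its last pose, push and grip.
It also fails if it takes over 64 s, if anything falls off the work surface, if the arm or the gripper's body presses on something with over 40 N, if the wrist force passes 120 N, or if a joint passes its speed limit or range.

## Working session

There is one attempt and no reset: what is moved stays moved. The work goes in short steps, Python scripts to look and compute and a shell command to move; the robot and the scene stay as the last step left them, time stands still between calls to the robot, and variables do not carry over. Pictures are saved under pics/ and viewed, at most 10 in all, crops included, and the job is handed in when it is done.

```bash
ls; mkdir -p pics; cat > h.py <<'E'
import numpy as np, cv2
from rig import monitor, optics, workorder
from scipy.spatial.transform import Rotation as R
def tcp():
    s=monitor.state(); q=s['ee_rot']; T=np.eye(4)
    T[:3,:3]=R.from_quat([q[1],q[2],q[3],q[0]]).as_matrix(); T[:3,3]=s['tcp_pos']; return T
def cam(n):
    T=tcp(); c=optics.read_camera(n)
    c['c2w']=T@np.array(c['mount']) if n=='wrist' else np.linalg.inv(np.array(c['extrinsics']))
    z=c['z_map']; v,u=np.mgrid[:420,:560]
    P=np.stack([(u-c['cx'])/c['fx']*z,(v-c['cy'])/c['fy']*z,z],-1)
    c['P']=P@c['c2w'][:3,:3].T+c['c2w'][:3,3]; c['P'][z==0]=np.nan
    return c
def ray(c,u,v,h):
    d=c['c2w'][:3,:3]@np.array([(u-c['cx'])/c['fx'],(v-c['cy'])/c['fy'],1]); o=c['c2w'][:3,3]
    return o+d*(h-o[2])/d[2]
def save(c,n): cv2.imwrite('pics/'+n,cv2.cvtColor(c['img'],cv2.COLOR_RGB2BGR))
E
python3 - <<'E'
from h import *
import pickle
for n in ['scene','side','wrist']:
    c=cam(n); save(c,n+'0.png'); pickle.dump(c,open(n+'0.pkl','wb')); print(n,c['c2w'].round(3).tolist(),c['fx'])
s=monitor.state(); print(s)
E
```

```text
pics
scene [[-0.153, -0.57, 0.807, -0.745], [-0.988, 0.081, -0.13, 0.134], [0.009, -0.818, -0.576, 1.079], [0.0, 0.0, 0.0, 1.0]] 545.7912305322675
side [[-0.458, -0.487, 0.744, -0.443], [-0.889, 0.238, -0.392, 0.421], [0.014, -0.841, -0.541, 0.845], [0.0, 0.0, 0.0, 1.0]] 442.84693729937237
wrist [[1.0, 0.001, -0.001, 0.625], [0.001, -0.966, -0.26, 0.066], [-0.001, 0.26, -0.966, 0.373], [0.0, 0.0, 0.0, 1.0]] 290.5927536247003
{'time_s': 0.15, 'q': array([-2.38716010e-03,  3.53472378e-01,  1.63397955e+00,  2.30901282e-05,
        1.15517698e+00, -2.41459004e-03]), 'joint_velocities': array([ 0.00044235, -0.00188258, -0.00196486, -0.00104893,  0.00098198,
        0.00059436]), 'effort': array([-7.39769093e-04, -6.05638933e+01, -3.42338884e+01, -2.29960733e-05,
        6.16452831e-03, -4.00942213e-05]), 'tcp_pos': array([6.24649538e-01, 1.58065941e-05, 2.44737590e-01]), 'ee_rot': array([-3.74699511e-04,  7.07100288e-01,  7.07113084e-01, -3.58006552e-04]), 'contact_force': array([ 0.39516994,  0.35173106, -0.24134576]), 'moment': array([ 0.01119102, -0.04276494, -0.07417313]), 'grip_force': 0.0, 'finger_gap': 0.08544461142792074}
```

View pics/scene0.png

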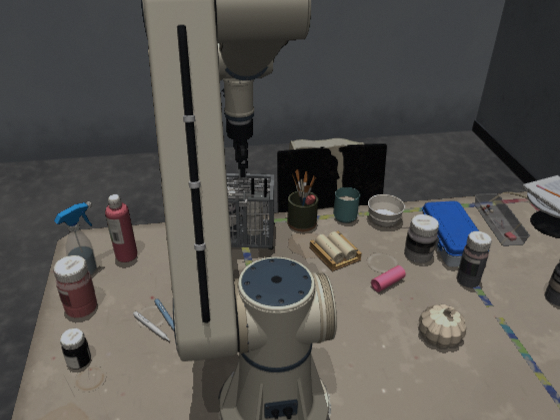

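View pics/side0.png

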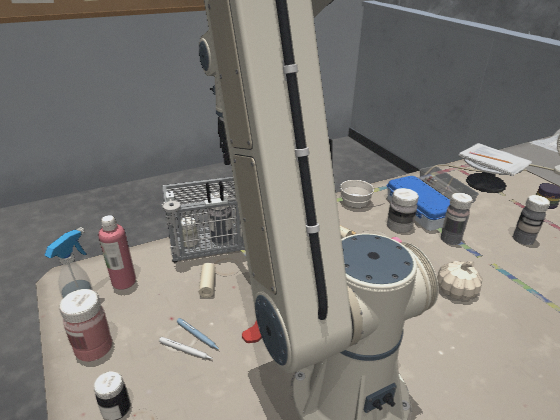

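Scene: the rack with two props is at about (335,248), the pink look-alike at (388,278), and the locker is partly hidden at (250,210). Side: the locker is at (205,220), its ears at (215,190) and the loose prop at (207,280).

```bash
python3 - <<'E'
import pickle
from h import *
s=pickle.load(open('scene0.pkl','rb')); d=pickle.load(open('side0.pkl','rb'))
for n,c,pts in [('sc',s,[(335,247),(323,250),(345,241),(388,278),(336,268),(311,250),(359,258),(265,185)]),('sd',d,[(207,280),(207,266),(207,293),(175,255),(168,190),(165,185),(207,190),(222,185),(235,180)])]:
    for u,v in pts: print(n,u,v,c['P'][v,u].round(3))
c=d; P=c['P']; 
m=(P[...,2]>.01)&(P[...,2]<.06); hsv=cv2.cvtColor(c['img'],cv2.COLOR_RGB2HSV)
mm=np.zeros_like(m); mm[255:305,190:225]=1
Q=P[m&mm]; print(len(Q),Q.mean(0),Q.min(0),Q.max(0)); 
E
```

```text
sc 335 247 [ 0.47  -0.26   0.047]
sc 323 250 [ 0.48  -0.226  0.031]
sc 345 241 [ 0.496 -0.298  0.044]
sc 388 278 [ 0.327 -0.377  0.037]
sc 336 268 [ 0.42  -0.253  0.008]
sc 311 250 [ 0.52  -0.2    0.002]
sc 359 258 [ 0.45  -0.331  0.012]
sc 265 185 [ 0.533 -0.057  0.244]
sd 207 280 [0.437 0.162 0.036]
sd 207 266 [0.487 0.143 0.041]
sd 207 293 [0.419 0.17  0.007]
sd 175 255 [0.591 0.205 0.027]
sd 168 190 [ 2.34  -0.173 -0.767]
sd 165 185 [0.721 0.179 0.19 ]
sd 207 190 [0.561 0.102 0.237]
sd 222 185 [0.55  0.063 0.248]
sd 235 180 [0.136 0.189 0.501]
453 [0.44976907 0.1590179  0.03215186] [0.40233509 0.12123163 0.01010878] [0.58823652 0.19249089 0.0437299 ]
```

View pics/wrist0.png

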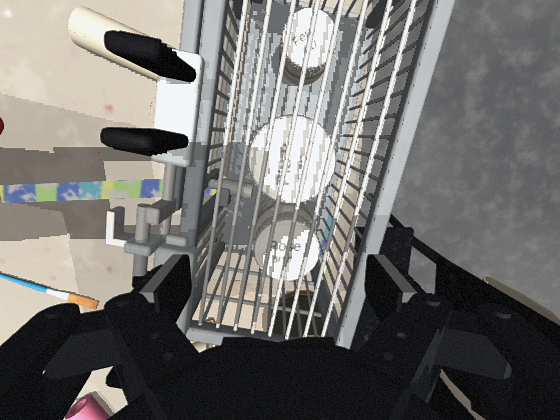

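```bash
python3 -m pendant '{"increments":[{"tz":-1,"ty":-0.6},{"tz":-1,"ty":-0.6},{"tz":-1,"ty":-0.6},{"tz":-1,"ty":-0.6},{"tz":-1,"ty":-0.6},{"tz":-1,"ty":-0.6},{"tz":-0.8,"ty":-0.6},{}]}'
python3 - <<'E'
from h import *
import pickle
c=cam('wrist'); save(c,'wrist1.png'); pickle.dump(c,open('wrist1.pkl','wb')); print(c['c2w'].round(3).tolist())
E
```

```text
[[1.0, 0.001, -0.0, 0.625], [0.001, -0.966, -0.26, 0.066], [-0.001, 0.26, -0.966, 0.373], [0.0, 0.0, 0.0, 1.0]]invalid input at $.increments[0]: expected keys tx, ty, tz, rx, ry, rz, jaw
```

View pics/wrist1.png

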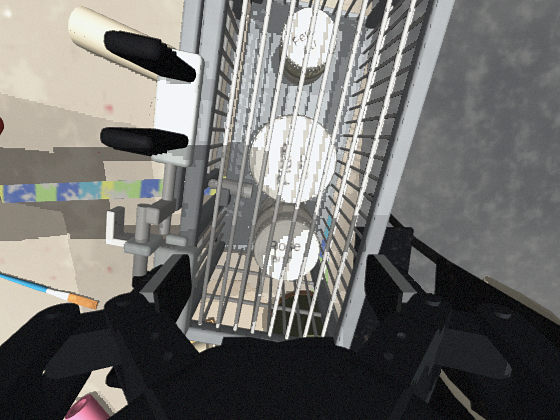

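The call was refused because every row needs all its keys, so this is the same view as before. I'll retype the rows in full.

```bash
python3 -m pendant '{"increments":[{"tx":0,"ty":-0.6,"tz":-1,"rx":0,"ry":0,"rz":0,"jaw":85},{"tx":0,"ty":-0.6,"tz":-1,"rx":0,"ry":0,"rz":0,"jaw":85},{"tx":0,"ty":-0.6,"tz":-1,"rx":0,"ry":0,"rz":0,"jaw":85},{"tx":0,"ty":-0.6,"tz":-1,"rx":0,"ry":0,"rz":0,"jaw":85},{"tx":0,"ty":-0.6,"tz":-1,"rx":0,"ry":0,"rz":0,"jaw":85},{"tx":0,"ty":-0.6,"tz":-1,"rx":0,"ry":0,"rz":0,"jaw":85},{"tx":0,"ty":-0.6,"tz":-0.8,"rx":0,"ry":0,"rz":0,"jaw":85},{"tx":0,"ty":0,"tz":0,"rx":0,"ry":0,"rz":0,"jaw":85}]}'
python3 - <<'E'
from h import *
import pickle
c=cam('wrist'); save(c,'wrist2.png'); pickle.dump(c,open('wrist2.pkl','wb')); print(c['c2w'].round(3).tolist())
E
```

```text
time_s: 1.0
tcp_pos: [0.5197, 0.0, 0.4184]
ee_rot: [0.002, 0.707, 0.707, 0.002]
contact_force: [0.3, 0.2, -0.6]
finger_gap: 0.0852
grip_force: 0.0
[[1.0, -0.0, 0.005, 0.519], [0.001, -0.966, -0.26, 0.066], [0.005, 0.26, -0.966, 0.547], [0.0, 0.0, 0.0, 1.0]]
```

View pics/wrist2.png

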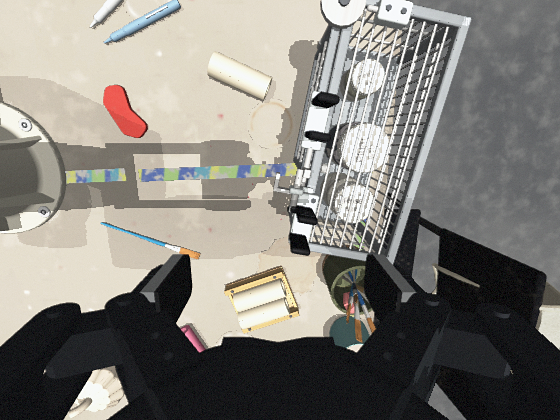

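The wrist picture shows everything: loose prop at (239,75), rack props at (262,290) and (265,312), safety ears at (325,99) and (317,136), and main ears at (305,214) and (300,243).

```bash
python3 - <<'E'
from h import *
import pickle
c=pickle.load(open('wrist2.pkl','rb')); P=c['P']; img=c['img']
z=P[...,2]; 
m=((z>.222)&(z<.27)).astype(np.uint8); m[256:,:]=0
n,l,st,_=cv2.connectedComponentsWithStats(m)
for i in range(1,n):
    if st[i,4]>30:
        Q=P[l==i]; Q=Q[Q[:,2]>.24]
        print(st[i].tolist(),Q.mean(0).round(4),Q.min(0).round(3),Q.max(0).round(3), cv2.minAreaRect((Q[:,:2]*1000).astype(np.float32)))
def axis(box,name,zl):
    u0,v0,u1,v1=box; mm=np.zeros(z.shape,bool); mm[v0:v1,u0:u1]=1
    Q=P[mm&(z>zl)&(z<.06)]
    print(name,len(Q),Q.mean(0).round(4),np.percentile(Q[:,2],98), cv2.minAreaRect((Q[:,:2]*1000).astype(np.float32)))
axis((195,40,285,110),'loose',.012); axis((225,272,300,300),'rackA?',.04); axis((225,300,300,335),'rackB?',.04); axis((215,260,305,340),'rackboth',.036)
axis((215,260,305,340),'rackfull',.006)
# roof outline
m=((z>.18)&(z<.192)); m[262:,:]=0; m[:,:280]=0
Q=P[m]; print('roof',cv2.minAreaRect((Q[:,:2]*1000).astype(np.float32)),cv2.boxPoints(cv2.minAreaRect((Q[:,:2]*1000).astype(np.float32))).round())
E
python3 - <<'E'
import cv2
i=cv2.imread('pics/wrist2.png')
cv2.imwrite('pics/crop2.png',cv2.resize(i[0:262,270:480],None,fx=2.28,fy=2.28,interpolation=cv2.INTER_CUBIC))
E
```

```text
[314, 91, 26, 15, 287] [0.5686 0.0983 0.2495] [0.558 0.093 0.241] [0.58  0.105 0.253] ((569.520751953125, 99.1487045288086), (9.466582298278809, 22.24810791015625), 79.52442169189453)
[306, 130, 25, 13, 219] [0.5617 0.0628 0.2497] [0.551 0.057 0.24 ] [0.573 0.069 0.253] ((562.2096557617188, 62.55302429199219), (9.349968910217285, 21.87942123413086), 78.56665802001953)
[296, 209, 22, 16, 265] [ 0.5519 -0.0227  0.2493] [ 0.542 -0.029  0.24 ] [ 0.563 -0.018  0.254] ((552.4988403320312, -23.43019676208496), (9.26487922668457, 21.82794952392578), 79.18012237548828)
[290, 238, 20, 18, 284] [ 0.5453 -0.058   0.2487] [ 0.535 -0.064  0.24 ] [ 0.556 -0.054  0.253] ((545.3336791992188, -59.20140838623047), (7.792439937591553, 21.177165985107422), 78.74822998046875)
loose 1619 [0.4584 0.1555 0.0349] 0.04033018740350045 ((459.0992431640625, 156.90066528320312), (40.26290512084961, 99.80534362792969), 67.04096221923828)
rackA? 443 [ 0.4986 -0.2356  0.0446] 0.048399422905102726 ((486.34368896484375, -243.9310302734375), (98.42290496826172, 30.767196655273438), 17.49142837524414)
rackB? 934 [ 0.4851 -0.2758  0.0453] 0.04838033922838562 ((486.6153259277344, -268.3606262207031), (100.0315170288086, 69.4105453491211), 20.618770599365234)
rackboth 1622 [ 0.4889 -0.2613  0.044 ] 0.048348479526738576 ((489.2728271484375, -265.44915771484375), (107.01428985595703, 75.78852844238281), 20.51445198059082)
rackfull 3086 [ 0.4915 -0.2551  0.0346] 0.04804684140751269 ((489.83062744140625, -266.32440185546875), (124.34346771240234, 107.08563232421875), 20.35559844970703)
roof ((622.0576782226562, 55.92951202392578), (301.8582458496094, 169.1704559326172), 79.23541259765625) [[ 511.  -77.]
 [ 677. -108.]
 [ 733.  188.]
 [ 567.  220.]]
```

View pics/crop2.png

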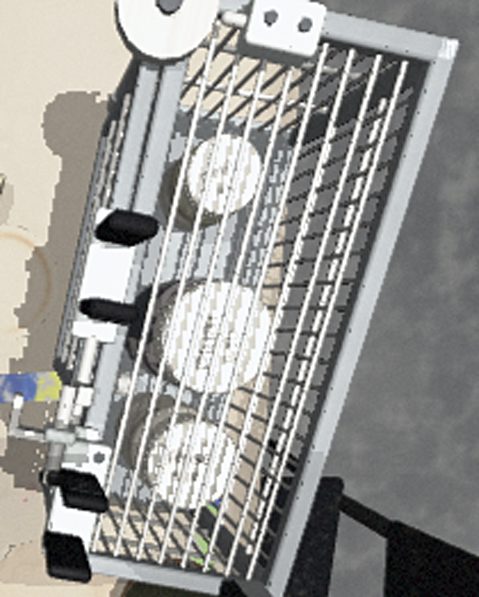

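```bash
cat >> h.py <<'E'
def go(x,y,z,yaw):
    T=tcp(); a=np.radians(yaw); s,c=np.sin(a),np.cos(a)
    G=np.array([[-s,c,0],[c,s,0],[0,0,-1]]).T
    print('shift units',(T[:3,:3].T@(np.array([x,y,z])-T[:3,3])/.025).round(2),'turn deg',np.degrees(R.from_matrix(T[:3,:3].T@G).as_rotvec()).round(2))
E
python3 -m pendant '{"increments":[{"tx":0,"ty":0,"tz":0.5,"rx":0,"ry":0,"rz":-8.4,"jaw":85},{"tx":0,"ty":0,"tz":0.5,"rx":0,"ry":0,"rz":-8.4,"jaw":85},{"tx":0,"ty":0,"tz":0.5,"rx":0,"ry":0,"rz":-8.4,"jaw":85},{"tx":0,"ty":0,"tz":0.5,"rx":0,"ry":0,"rz":-8.4,"jaw":85},{"tx":0,"ty":0,"tz":0.5,"rx":0,"ry":0,"rz":-8.4,"jaw":85},{"tx":0,"ty":0,"tz":0,"rx":0,"ry":0,"rz":-8.4,"jaw":85},{"tx":0,"ty":0,"tz":0,"rx":0,"ry":0,"rz":-8.4,"jaw":85},{"tx":0,"ty":0,"tz":0,"rx":0,"ry":0,"rz":-8.4,"jaw":85}]}'
python3 - <<'E'
from h import *
go(.459,.157,.10,67.04)
E
```

```text
time_s: 1.85
tcp_pos: [0.5199, -0.0, 0.3509]
ee_rot: [-0.001, 0.195, 0.981, -0.0]
contact_force: [0.9, -0.0, 0.1]
finger_gap: 0.085
grip_force: 0.0
shift units [ 4.63  4.88 10.04] turn deg [-0.05 -0.13  0.5 ]
```

```bash
python3 -m pendant '{"increments":[{"tx":0.7,"ty":0.7,"tz":0.6,"rx":0,"ry":0,"rz":0,"jaw":85},{"tx":0.7,"ty":0.7,"tz":0.8,"rx":0,"ry":0,"rz":0,"jaw":85},{"tx":0.7,"ty":0.7,"tz":0.8,"rx":0,"ry":0,"rz":0,"jaw":85},{"tx":0.7,"ty":0.7,"tz":0.8,"rx":0,"ry":0,"rz":0,"jaw":85},{"tx":0.7,"ty":0.7,"tz":0.9,"rx":0,"ry":0,"rz":0,"jaw":85},{"tx":0.7,"ty":0.7,"tz":0.9,"rx":0,"ry":0,"rz":0,"jaw":85},{"tx":0.4,"ty":0.6,"tz":0.9,"rx":0,"ry":0,"rz":0,"jaw":85},{"tx":0,"ty":0,"tz":0.7,"rx":0,"ry":0,"rz":0,"jaw":85}]}'
python3 - <<'E'
from h import *
go(.459,.157,.022,67.04)
E
```

```text
time_s: 2.65
tcp_pos: [0.4591, 0.1567, 0.1901]
ee_rot: [-0.001, 0.197, 0.98, -0.0]
contact_force: [0.7, -0.4, -0.0]
finger_gap: 0.0851
grip_force: 0.0
shift units [-0.01  0.02  6.72] turn deg [-0.08 -0.14  0.26]
```

```bash
python3 -m pendant '{"increments":[{"tx":0,"ty":0,"tz":0.9,"rx":0,"ry":0,"rz":0,"jaw":85},{"tx":0,"ty":0,"tz":0.9,"rx":0,"ry":0,"rz":0,"jaw":85},{"tx":0,"ty":0,"tz":0.9,"rx":0,"ry":0,"rz":0,"jaw":85},{"tx":0,"ty":0,"tz":0.9,"rx":0,"ry":0,"rz":0,"jaw":85},{"tx":0,"ty":0,"tz":0.9,"rx":0,"ry":0,"rz":0,"jaw":85},{"tx":0,"ty":0,"tz":0.9,"rx":0,"ry":0,"rz":0,"jaw":85},{"tx":0,"ty":0,"tz":0.9,"rx":0,"ry":0,"rz":0,"jaw":85},{"tx":0,"ty":0,"tz":0.4,"rx":0,"ry":0,"rz":0,"jaw":85}]}' && python3 -m pendant '{"increments":[{"tx":0,"ty":0,"tz":0,"rx":0,"ry":0,"rz":0,"jaw":60},{"tx":0,"ty":0,"tz":0,"rx":0,"ry":0,"rz":0,"jaw":50},{"tx":0,"ty":0,"tz":0,"rx":0,"ry":0,"rz":0,"jaw":45},{"tx":0,"ty":0,"tz":0,"rx":0,"ry":0,"rz":0,"jaw":30},{"tx":0,"ty":0,"tz":0,"rx":0,"ry":0,"rz":0,"jaw":30},{"tx":0,"ty":0,"tz":0,"rx":0,"ry":0,"rz":0,"jaw":30},{"tx":0,"ty":0,"tz":0,"rx":0,"ry":0,"rz":0,"jaw":30},{"tx":0,"ty":0,"tz":0,"rx":0,"ry":0,"rz":0,"jaw":30}]}' 30
```

```text
time_s: 3.45
tcp_pos: [0.4587, 0.1546, 0.0225]
ee_rot: [-0.002, 0.198, 0.98, -0.001]
contact_force: [-0.5, -0.4, -0.3]
finger_gap: 0.0848
grip_force: 0.0
time_s: 4.25
tcp_pos: [0.4612, 0.1554, 0.0263]
ee_rot: [0.001, 0.198, 0.98, 0.0]
contact_force: [-1.5, 0.8, 7.0]
finger_gap: 0.0392
grip_force: 30.0
```

```bash
python3 -m pendant '{"increments":[{"tx":0,"ty":0,"tz":-0.3,"rx":0,"ry":0,"rz":0,"jaw":30},{"tx":0,"ty":0,"tz":-0.6,"rx":0,"ry":0,"rz":0,"jaw":30},{"tx":0,"ty":0,"tz":-0.9,"rx":0,"ry":0,"rz":0,"jaw":30},{"tx":0,"ty":0,"tz":-1,"rx":0,"ry":0,"rz":-7.3,"jaw":30},{"tx":0,"ty":0,"tz":-1,"rx":0,"ry":0,"rz":-7.3,"jaw":30},{"tx":0,"ty":0,"tz":-1,"rx":0,"ry":0,"rz":-7.3,"jaw":30},{"tx":0,"ty":0,"tz":-0.6,"rx":0,"ry":0,"rz":-7.3,"jaw":30},{"tx":0,"ty":0,"tz":0,"rx":0,"ry":0,"rz":-7.3,"jaw":30}]}'
python3 -m pendant '{"increments":[{"tx":0,"ty":0,"tz":0,"rx":0,"ry":0,"rz":-6.6,"jaw":30},{"tx":0,"ty":0,"tz":0,"rx":0,"ry":0,"rz":0,"jaw":30},{"tx":0,"ty":0,"tz":0,"rx":0,"ry":0,"rz":0,"jaw":30},{"tx":0,"ty":0,"tz":0,"rx":0,"ry":0,"rz":0,"jaw":30},{"tx":0,"ty":0,"tz":0,"rx":0,"ry":0,"rz":0,"jaw":30},{"tx":0,"ty":0,"tz":0,"rx":0,"ry":0,"rz":0,"jaw":30},{"tx":0,"ty":0,"tz":0,"rx":0,"ry":0,"rz":0,"jaw":30},{"tx":0,"ty":0,"tz":0,"rx":0,"ry":0,"rz":0,"jaw":30}]}'
python3 - <<'E'
from h import *
import pickle
go(.490,-.266,.16,110.4)
c=cam('wrist'); save(c,'w3.png'); pickle.dump(c,open('w3.pkl','wb'))
E
```

```text
time_s: 5.05
tcp_pos: [0.4617, 0.1556, 0.1631]
ee_rot: [0.002, -0.122, 0.993, 0.0]
contact_force: [-0.2, -0.0, -3.2]
finger_gap: 0.039
grip_force: 31.2
time_s: 5.85
tcp_pos: [0.4605, 0.1552, 0.1602]
ee_rot: [-0.0, -0.176, 0.984, -0.0]
contact_force: [-0.9, 0.0, -1.9]
finger_gap: 0.0384
grip_force: 31.2
shift units [ 4.730e+00 -1.621e+01  1.000e-02] turn deg [ 0.   -0.01 -0.12]
```

View pics/w3.png

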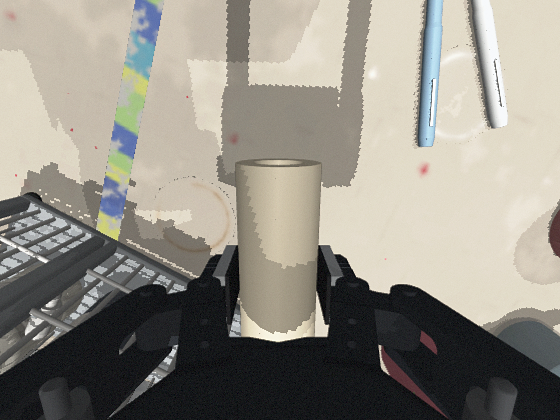

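The prop is held with its axis along the tool's x. Its near end is at (279,163) and it shows no visible twist. Next I'll measure its offset in the tool frame.

```bash
python3 - <<'E'
from h import *
import pickle
c=pickle.load(open('w3.pkl','rb')); Ti=np.linalg.inv(tcp()); P=c['P']@Ti[:3,:3].T+Ti[:3,3]
m=np.zeros(P.shape[:2],bool); m[150:335,230:330]=1
m&=(P[...,2]<.03)&(abs(P[...,1])<.03)
Q=P[m]; print(Q.min(0).round(4),Q.max(0).round(4))
for a in np.arange(0,.065,.01):
    q=Q[(Q[:,0]>a)&(Q[:,0]<a+.01)]
    if len(q)>5: print(a.round(2),len(q),'ztop',np.percentile(q[:,2],3).round(4),'y',q[:,1].min().round(4),q[:,1].max().round(4))
E
```

```text
[-0.0402 -0.0235 -0.0663] [0.0523 0.0262 0.0265]
0.0 2086 ztop -0.024 y -0.0226 0.0218
0.01 2088 ztop -0.0176 y -0.0235 0.0262
0.02 1806 ztop -0.0135 y -0.019 0.0205
0.03 1902 ztop -0.0134 y -0.0194 0.0207
0.04 2069 ztop -0.0134 y -0.0194 0.0205
0.05 983 ztop -0.013 y -0.0189 0.0204
```

```bash
python3 -m pendant '{"increments":[{"tx":0.1,"ty":-0.4,"tz":0,"rx":0,"ry":0,"rz":0,"jaw":30},{"tx":0.25,"ty":-0.8,"tz":0,"rx":0,"ry":0,"rz":0,"jaw":30},{"tx":0.3,"ty":-1,"tz":0,"rx":0,"ry":0,"rz":0,"jaw":30},{"tx":0.3,"ty":-1,"tz":0,"rx":0,"ry":0,"rz":0,"jaw":30},{"tx":0.3,"ty":-1,"tz":0,"rx":0,"ry":0,"rz":0,"jaw":30},{"tx":0.3,"ty":-1,"tz":0,"rx":0,"ry":0,"rz":0,"jaw":30},{"tx":0.3,"ty":-1,"tz":0,"rx":0,"ry":0,"rz":0,"jaw":30},{"tx":0.3,"ty":-1,"tz":0,"rx":0,"ry":0,"rz":0,"jaw":30}]}'
python3 -m pendant '{"increments":[{"tx":0.3,"ty":-1,"tz":0,"rx":0,"ry":0,"rz":0,"jaw":30},{"tx":0.3,"ty":-1,"tz":0,"rx":0,"ry":0,"rz":0,"jaw":30},{"tx":0.3,"ty":-1,"tz":0,"rx":0,"ry":0,"rz":0,"jaw":30},{"tx":0.3,"ty":-1,"tz":0,"rx":0,"ry":0,"rz":0,"jaw":30},{"tx":0.3,"ty":-1,"tz":0,"rx":0,"ry":0,"rz":0,"jaw":30},{"tx":0.3,"ty":-1,"tz":0,"rx":0,"ry":0,"rz":0,"jaw":30},{"tx":0.3,"ty":-1,"tz":0,"rx":0,"ry":0,"rz":0,"jaw":30},{"tx":0.3,"ty":-1,"tz":0,"rx":0,"ry":0,"rz":0,"jaw":30}]}'
python3 - <<'E'
from h import *
go(.4917,-.2653,.0686,110.4)
E
```

```text
time_s: 6.7
tcp_pos: [0.4723, -0.034, 0.1603]
ee_rot: [0.0, -0.176, 0.984, -0.0]
contact_force: [-0.2, 0.6, -2.3]
finger_gap: 0.0386
grip_force: 31.1
time_s: 7.5
tcp_pos: [0.4851, -0.2424, 0.1602]
ee_rot: [-0.0, -0.176, 0.984, -0.0]
contact_force: [0.3, -0.2, -2.3]
finger_gap: 0.0388
grip_force: 31.1
shift units [ 0.07 -0.95  3.67] turn deg [-0.   -0.01 -0.11]
```

```bash
python3 -m pendant '{"increments":[{"tx":0.1,"ty":-0.5,"tz":0,"rx":0,"ry":0,"rz":0,"jaw":30},{"tx":0,"ty":-0.45,"tz":0.4,"rx":0,"ry":0,"rz":0,"jaw":30},{"tx":0,"ty":0,"tz":0.6,"rx":0,"ry":0,"rz":0,"jaw":30},{"tx":0,"ty":0,"tz":0.6,"rx":0,"ry":0,"rz":0,"jaw":30},{"tx":0,"ty":0,"tz":0.6,"rx":0,"ry":0,"rz":0,"jaw":30},{"tx":0,"ty":0,"tz":0.6,"rx":0,"ry":0,"rz":0,"jaw":30},{"tx":0,"ty":0,"tz":0.4,"rx":0,"ry":0,"rz":0,"jaw":30},{"tx":0,"ty":0,"tz":0,"rx":0,"ry":0,"rz":0,"jaw":30}]}'
python3 - <<'E'
from h import *
go(.4917,-.2653,.0686,110.4)
E
```

```text
time_s: 8.3
tcp_pos: [0.4905, -0.263, 0.0785]
ee_rot: [-0.001, -0.176, 0.984, 0.001]
contact_force: [-0.5, 0.6, -1.7]
finger_gap: 0.0389
grip_force: 31.1
shift units [-0.01 -0.1   0.4 ] turn deg [ 0.14 -0.11 -0.08]
```

```bash
python3 -m pendant '{"increments":[{"tx":0,"ty":-0.08,"tz":0.1,"rx":0,"ry":0,"rz":0,"jaw":30},{"tx":0,"ty":0,"tz":0.1,"rx":0,"ry":0,"rz":0,"jaw":30},{"tx":0,"ty":0,"tz":0.08,"rx":0,"ry":0,"rz":0,"jaw":30},{"tx":0,"ty":0,"tz":0.06,"rx":0,"ry":0,"rz":0,"jaw":30},{"tx":0,"ty":0,"tz":0.04,"rx":0,"ry":0,"rz":0,"jaw":30},{"tx":0,"ty":0,"tz":0,"rx":0,"ry":0,"rz":0,"jaw":30},{"tx":0,"ty":0,"tz":0,"rx":0,"ry":0,"rz":0,"jaw":30},{"tx":0,"ty":0,"tz":0,"rx":0,"ry":0,"rz":0,"jaw":30}]}'
```

```text
time_s: 9.1
tcp_pos: [0.4923, -0.2657, 0.0709]
ee_rot: [0.0, -0.176, 0.984, -0.0]
contact_force: [-0.9, -0.5, -1.8]
finger_gap: 0.0389
grip_force: 31.1
```

```bash
python3 -m pendant '{"increments":[{"tx":0,"ty":0,"tz":0.04,"rx":0,"ry":0,"rz":0,"jaw":30},{"tx":0,"ty":0,"tz":0.04,"rx":0,"ry":0,"rz":0,"jaw":30},{"tx":0,"ty":0,"tz":0.04,"rx":0,"ry":0,"rz":0,"jaw":30},{"tx":0,"ty":0,"tz":0.04,"rx":0,"ry":0,"rz":0,"jaw":30},{"tx":0,"ty":0,"tz":0,"rx":0,"ry":0,"rz":0,"jaw":30},{"tx":0,"ty":0,"tz":0,"rx":0,"ry":0,"rz":0,"jaw":30},{"tx":0,"ty":0,"tz":0,"rx":0,"ry":0,"rz":0,"jaw":30},{"tx":0,"ty":0,"tz":0,"rx":0,"ry":0,"rz":0,"jaw":30}]}'
```

```text
time_s: 9.9
tcp_pos: [0.4929, -0.2668, 0.0688]
ee_rot: [0.001, -0.176, 0.984, -0.001]
contact_force: [-6.7, -1.3, 21.7]
finger_gap: 0.0387
grip_force: 33.3
```

```bash
python3 -m pendant '{"increments":[{"tx":0,"ty":0,"tz":-0.05,"rx":0,"ry":0,"rz":0,"jaw":30},{"tx":0,"ty":0,"tz":0,"rx":0,"ry":0,"rz":0,"jaw":38},{"tx":0,"ty":0,"tz":0,"rx":0,"ry":0,"rz":0,"jaw":40},{"tx":0,"ty":0,"tz":0,"rx":0,"ry":0,"rz":0,"jaw":43},{"tx":0,"ty":0,"tz":0,"rx":0,"ry":0,"rz":0,"jaw":47},{"tx":0,"ty":0,"tz":0,"rx":0,"ry":0,"rz":0,"jaw":60},{"tx":0,"ty":0,"tz":0,"rx":0,"ry":0,"rz":0,"jaw":75},{"tx":0,"ty":0,"tz":0,"rx":0,"ry":0,"rz":0,"jaw":85}]}'
python3 -m pendant '{"increments":[{"tx":0,"ty":0,"tz":-0.3,"rx":0,"ry":0,"rz":0,"jaw":85},{"tx":0,"ty":0,"tz":-0.6,"rx":0,"ry":0,"rz":0,"jaw":85},{"tx":0,"ty":0,"tz":-1,"rx":0,"ry":0,"rz":0,"jaw":85},{"tx":0,"ty":0,"tz":-1,"rx":0,"ry":0,"rz":0,"jaw":85},{"tx":0,"ty":0,"tz":-1,"rx":0,"ry":0,"rz":0,"jaw":85},{"tx":0,"ty":0,"tz":-1,"rx":0,"ry":0,"rz":0,"jaw":85},{"tx":0,"ty":0,"tz":-1,"rx":0,"ry":0,"rz":0,"jaw":85},{"tx":0,"ty":0,"tz":-1,"rx":0,"ry":0,"rz":0,"jaw":85}]}'
python3 -m pendant '{"increments":[{"tx":0,"ty":0.4,"tz":-1,"rx":0,"ry":0,"rz":6.2,"jaw":85},{"tx":0,"ty":0.4,"tz":-0.8,"rx":0,"ry":0,"rz":6.2,"jaw":85},{"tx":0,"ty":0.8,"tz":-0.5,"rx":0,"ry":0,"rz":6.2,"jaw":85},{"tx":0,"ty":0.8,"tz":0,"rx":0,"ry":0,"rz":6.2,"jaw":85},{"tx":0,"ty":1,"tz":0,"rx":0,"ry":0,"rz":6.2,"jaw":85},{"tx":0,"ty":1,"tz":0,"rx":0,"ry":0,"rz":0,"jaw":85},{"tx":0,"ty":0.7,"tz":0,"rx":0,"ry":0,"rz":0,"jaw":85},{"tx":0,"ty":0,"tz":0,"rx":0,"ry":0,"rz":0,"jaw":85}]}'
python3 - <<'E'
from h import *
import pickle
c=cam('wrist'); save(c,'w4.png'); pickle.dump(c,open('w4.pkl','wb'));c=cam('scene'); save(c,'s4.png'); pickle.dump(c,open('s4.pkl','wb'))
go(.548,-.047,.30,79.2)
a=np.hstack([cv2.imread('pics/w4.png'),cv2.imread('pics/s4.png')[150:360,200:440][:, :, :]]) if 0 else None
E
```

```text
time_s: 10.7
tcp_pos: [0.4922, -0.2656, 0.0679]
ee_rot: [-0.0, -0.176, 0.984, 0.0]
contact_force: [0.9, -0.7, 0.2]
finger_gap: 0.0844
grip_force: 0.0
time_s: 11.5
tcp_pos: [0.4922, -0.2657, 0.2431]
ee_rot: [0.001, -0.176, 0.984, -0.0]
contact_force: [1.6, 0.4, -0.2]
finger_gap: 0.0851
grip_force: 0.0
time_s: 12.3
tcp_pos: [0.493, -0.1385, 0.2994]
ee_rot: [0.001, 0.092, 0.996, 0.0]
contact_force: [0.4, -1.1, 1.3]
finger_gap: 0.0853
grip_force: 0.0
shift units [-1.48  4.07 -0.04] turn deg [-0.03  0.07  0.16]
```

View pics/w4.png

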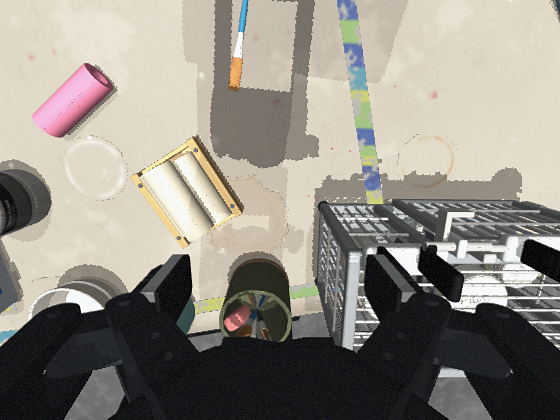

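The rack at (190,190) shows two visible strips. Depth will tell whether the third prop is saddled on top.

```bash
python3 - <<'E'
from h import *
import pickle
for n in ('w4','s4'):
    P=pickle.load(open(n+'.pkl','rb'))['P']; a=np.radians(20.4)
    D=P-np.array([.4898,-.266,0]); X=D[...,0]*np.cos(a)+D[...,1]*np.sin(a); Y=-D[...,0]*np.sin(a)+D[...,1]*np.cos(a)
    m=(abs(X)<.07)&(abs(Y)<.06)
    for y in np.arange(-.055,.055,.01):
        k=m&(Y>=y)&(Y<y+.01)&(abs(X)<.045); print(n,round(y+.005,3),k.sum(),np.nanmedian(P[...,2][k]).round(4) if k.any() else None)
    k=m&(P[...,2]>.065); 
    if k.sum()>5: print(k.sum(),cv2.minAreaRect(np.stack([X[k],Y[k]],-1).astype(np.float32)*1000))
E
```

```text
w4 -0.05 337 0.0294
w4 -0.04 171 0.0304
w4 -0.03 108 0.0433
w4 -0.02 76 0.0741
w4 -0.01 421 0.0798
w4 0.0 592 0.0813
w4 0.01 759 0.0779
w4 0.02 1030 0.0564
w4 0.03 602 0.0439
w4 0.04 617 0.0309
w4 0.05 832 0.0259
3093 ((0.2542304992675781, 20.09573745727539), (99.83343505859375, 79.4505844116211), 0.6698726415634155)
s4 -0.05 12 0.0319
s4 -0.04 2 0.0299
s4 -0.03 10 0.0217
s4 -0.02 8 0.0357
s4 -0.01 56 0.0786
s4 0.0 79 0.0812
s4 0.01 136 0.0775
s4 0.02 198 0.0599
s4 0.03 96 0.045
s4 0.04 117 0.0349
s4 0.05 199 0.0189
327 ((-0.2944622039794922, 3.027637481689453), (103.44478607177734, 77.1666030883789), 27.866703033447266)
```

The third prop is seated: top at 81 mm, centred. Now on to the main catch.

```bash
python3 -m pendant '{"increments":[{"tx":-0.3,"ty":0.7,"tz":0,"rx":0,"ry":0,"rz":0,"jaw":85},{"tx":-0.3,"ty":0.7,"tz":0,"rx":0,"ry":0,"rz":0,"jaw":85},{"tx":-0.3,"ty":0.7,"tz":0,"rx":0,"ry":0,"rz":0,"jaw":85},{"tx":-0.3,"ty":0.7,"tz":0,"rx":0,"ry":0,"rz":0,"jaw":85},{"tx":-0.3,"ty":0.7,"tz":0,"rx":0,"ry":0,"rz":0,"jaw":85},{"tx":0,"ty":0.57,"tz":0,"rx":0,"ry":0,"rz":0,"jaw":85},{"tx":0,"ty":0,"tz":0,"rx":0,"ry":0,"rz":0,"jaw":85},{"tx":0,"ty":0,"tz":0,"rx":0,"ry":0,"rz":0,"jaw":85}]}'
python3 - <<'E'
from h import *
go(.548,-.047,.237,79.2)
c=cam('wrist');save(c,'w5.png'); P=c['P'];z=P[...,2]
m=((z>.222)&(z<.256)&(P[...,1]<.03)).astype(np.uint8)
n,l,st,_=cv2.connectedComponentsWithStats(m)
for i in range(1,n):
    if st[i,4]>60:
        Q=P[l==i]; Q=Q[Q[:,2]>.24]
        if len(Q)>20: print(st[i].tolist(),Q.min(0).round(3),Q.max(0).round(3), cv2.minAreaRect((Q[:,:2]*1000).astype(np.float32)))
E
```

```text
time_s: 13.2
tcp_pos: [0.5481, -0.0476, 0.2981]
ee_rot: [-0.0, 0.093, 0.996, -0.0]
contact_force: [0.1, -0.5, -0.4]
finger_gap: 0.0848
grip_force: 0.0
shift units [0.01 0.02 2.44] turn deg [-0.03 -0.02  0.12]
[250, 210, 16, 43, 576] [ 0.534 -0.066  0.24 ] [ 0.556 -0.054  0.253] ((544.9570922851562, -60.29155349731445), (9.22833251953125, 21.61634063720703), 78.80563354492188)
[303, 210, 18, 43, 613] [ 0.541 -0.03   0.24 ] [ 0.563 -0.018  0.253] ((551.8392333984375, -23.820064544677734), (9.434462547302246, 21.555143356323242), 78.39875793457031)
```

```bash
python3 -m pendant '{"increments":[{"tx":0,"ty":0,"tz":0.6,"rx":0,"ry":0,"rz":0,"jaw":85},{"tx":0,"ty":0,"tz":0.6,"rx":0,"ry":0,"rz":0,"jaw":85},{"tx":0,"ty":0,"tz":0.6,"rx":0,"ry":0,"rz":0,"jaw":85},{"tx":0,"ty":0,"tz":0.4,"rx":0,"ry":0,"rz":0,"jaw":85},{"tx":0,"ty":0,"tz":0.25,"rx":0,"ry":0,"rz":0,"jaw":85},{"tx":0,"ty":0,"tz":0,"rx":0,"ry":0,"rz":0,"jaw":80},{"tx":0,"ty":0,"tz":0,"rx":0,"ry":0,"rz":0,"jaw":70},{"tx":0,"ty":0,"tz":0,"rx":0,"ry":0,"rz":0,"jaw":60}]}' 30
python3 -m pendant '{"increments":[{"tx":0,"ty":0,"tz":0,"rx":0,"ry":0,"rz":0,"jaw":50},{"tx":0,"ty":0,"tz":0,"rx":0,"ry":0,"rz":0,"jaw":45},{"tx":0,"ty":0,"tz":0,"rx":0,"ry":0,"rz":0,"jaw":40},{"tx":0,"ty":0,"tz":0,"rx":0,"ry":0,"rz":0,"jaw":36},{"tx":0,"ty":0,"tz":0,"rx":0,"ry":0,"rz":0,"jaw":30},{"tx":0,"ty":0,"tz":0,"rx":0,"ry":0,"rz":0,"jaw":30},{"tx":0,"ty":0,"tz":0,"rx":0,"ry":0,"rz":0,"jaw":30},{"tx":0,"ty":0,"tz":0,"rx":0,"ry":0,"rz":0,"jaw":30}]}'
```

```text
time_s: 14.05
tcp_pos: [0.549, -0.0472, 0.2375]
ee_rot: [0.001, 0.093, 0.996, -0.0]
contact_force: [0.6, -0.1, -0.4]
finger_gap: 0.0604
grip_force: 0.0
time_s: 14.85
tcp_pos: [0.5486, -0.0493, 0.2378]
ee_rot: [0.0, 0.093, 0.996, -0.002]
contact_force: [-3.2, -8.8, 9.8]
finger_gap: 0.0307
grip_force: 31.5
```

Squeezed. Now release, rise and look.

```bash
python3 -m pendant '{"increments":[{"tx":0,"ty":0,"tz":0,"rx":0,"ry":0,"rz":0,"jaw":40},{"tx":0,"ty":0,"tz":0,"rx":0,"ry":0,"rz":0,"jaw":60},{"tx":0,"ty":0,"tz":0,"rx":0,"ry":0,"rz":0,"jaw":85},{"tx":0,"ty":0,"tz":0,"rx":0,"ry":0,"rz":0,"jaw":85},{"tx":0,"ty":0,"tz":-0.6,"rx":0,"ry":0,"rz":0,"jaw":85},{"tx":0,"ty":0,"tz":-1,"rx":0,"ry":0,"rz":0,"jaw":85},{"tx":0,"ty":0,"tz":-1,"rx":0,"ry":0,"rz":0,"jaw":85},{"tx":0,"ty":0,"tz":-0.6,"rx":0,"ry":0,"rz":0,"jaw":85}]}'
python3 -m pendant '{"increments":[{"tx":0,"ty":1,"tz":0,"rx":0,"ry":0,"rz":0,"jaw":85},{"tx":0,"ty":1,"tz":0,"rx":0,"ry":0,"rz":2.5,"jaw":85},{"tx":0,"ty":1,"tz":0,"rx":0,"ry":0,"rz":2.5,"jaw":85},{"tx":0,"ty":1,"tz":0,"rx":0,"ry":0,"rz":2.5,"jaw":85},{"tx":0,"ty":0.8,"tz":0,"rx":0,"ry":0,"rz":0,"jaw":85},{"tx":0,"ty":0,"tz":0,"rx":0,"ry":0,"rz":0,"jaw":85},{"tx":0,"ty":0,"tz":0,"rx":0,"ry":0,"rz":0,"jaw":85},{"tx":0,"ty":0,"tz":0,"rx":0,"ry":0,"rz":0,"jaw":85}]}'
cat > ears.py <<'E'
from h import *
c=cam('wrist');save(c,'w6.png'); P=c['P'];z=P[...,2]
m=((z>.222)&(z<.256)&(P[...,1]>.03)).astype(np.uint8)
n,l,st,_=cv2.connectedComponentsWithStats(m)
E_=[]
for i in range(1,n):
    if st[i,4]>60:
        Q=P[l==i]; Q=Q[Q[:,2]>.24]
        if len(Q)>20:
            r=cv2.minAreaRect((Q[:,:2]*1000).astype(np.float32)); print(st[i].tolist(),Q.max(0).round(3),r); E_.append(np.array(r[0]))
E_.sort(key=lambda p:-p[1]); a,b=E_[0],E_[1]; u=(a-b)/np.linalg.norm(a-b)
g=(a-12*u+b+24*u)/2; print('span',np.linalg.norm(a-b),'angle',np.degrees(np.arctan2(u[1],u[0])),'grip',g,'hinge',g+114*u)
go(g[0]/1e3,g[1]/1e3,.237,np.degrees(np.arctan2(u[1],u[0])))
E
python3 ears.py
```

```text
time_s: 15.65
tcp_pos: [0.549, -0.0474, 0.3186]
ee_rot: [0.001, 0.093, 0.996, -0.0]
contact_force: [1.3, -0.0, 0.6]
finger_gap: 0.0853
grip_force: 0.0
time_s: 16.45
tcp_pos: [0.5763, 0.0687, 0.3166]
ee_rot: [-0.0, 0.158, 0.987, -0.0]
contact_force: [-0.1, 0.1, 0.9]
finger_gap: 0.0851
grip_force: 0.0
[254, 167, 15, 36, 473] [0.555 0.074 0.253] ((544.4806518554688, 67.27919006347656), (9.278112411499023, 21.719594955444336), 71.30952453613281)
[305, 167, 17, 36, 498] [0.567 0.11  0.253] ((556.2001342773438, 102.6861343383789), (9.596908569335938, 21.14937400817871), 71.15621185302734)
span 37.29608519835127 angle 71.68577163432519 grip [552.22576238  90.67874705] hinge [588.04777933 198.90435909]
shift units [1.19 0.54 3.19] turn deg [-0.03 -0.01  0.08]
```

```bash
python3 -m pendant '{"increments":[{"tx":0.6,"ty":0.3,"tz":0,"rx":0,"ry":0,"rz":0,"jaw":85},{"tx":0.59,"ty":0.24,"tz":0,"rx":0,"ry":0,"rz":0,"jaw":85},{"tx":0,"ty":0,"tz":0.5,"rx":0,"ry":0,"rz":0,"jaw":85},{"tx":0,"ty":0,"tz":0.7,"rx":0,"ry":0,"rz":0,"jaw":85},{"tx":0,"ty":0,"tz":0.7,"rx":0,"ry":0,"rz":0,"jaw":85},{"tx":0,"ty":0,"tz":0.7,"rx":0,"ry":0,"rz":0,"jaw":85},{"tx":0,"ty":0,"tz":0.4,"rx":0,"ry":0,"rz":0,"jaw":85},{"tx":0,"ty":0,"tz":0.2,"rx":0,"ry":0,"rz":0,"jaw":80}]}'
python3 -m pendant '{"increments":[{"tx":0,"ty":0,"tz":0,"rx":0,"ry":0,"rz":0,"jaw":65},{"tx":0,"ty":0,"tz":0,"rx":0,"ry":0,"rz":0,"jaw":50},{"tx":0,"ty":0,"tz":0,"rx":0,"ry":0,"rz":0,"jaw":45},{"tx":0,"ty":0,"tz":0,"rx":0,"ry":0,"rz":0,"jaw":40},{"tx":0,"ty":0,"tz":0,"rx":0,"ry":0,"rz":0,"jaw":36},{"tx":0,"ty":0,"tz":0,"rx":0,"ry":0,"rz":0,"jaw":28},{"tx":0,"ty":0,"tz":0,"rx":0,"ry":0,"rz":0,"jaw":28},{"tx":0,"ty":0,"tz":0,"rx":0,"ry":0,"rz":0,"jaw":28}]}' 40
python3 - <<'E'
from h import *
go(.5522,.0907,.237,71.7)
E
```

```text
time_s: 17.3
tcp_pos: [0.5518, 0.0915, 0.2355]
ee_rot: [-0.001, 0.158, 0.987, -0.0]
contact_force: [-1.0, -0.3, 0.4]
finger_gap: 0.0799
grip_force: 0.0
time_s: 18.1
tcp_pos: [0.5527, 0.0903, 0.2382]
ee_rot: [0.001, 0.158, 0.987, -0.001]
contact_force: [-2.3, -7.1, 7.1]
finger_gap: 0.0304
grip_force: 39.9
shift units [0.02 0.01 0.05] turn deg [-0.1   0.09  0.08]
```

```bash
python3 -m pendant '{"increments":[{"tx":0.16,"ty":0,"tz":0,"rx":0,"ry":0,"rz":2,"jaw":28},{"tx":0.32,"ty":0.01,"tz":0,"rx":0,"ry":0,"rz":4,"jaw":28},{"tx":0.32,"ty":0.01,"tz":0,"rx":0,"ry":0,"rz":4,"jaw":28},{"tx":0.32,"ty":0.01,"tz":0,"rx":0,"ry":0,"rz":4,"jaw":28},{"tx":0.32,"ty":0.01,"tz":0,"rx":0,"ry":0,"rz":4,"jaw":28},{"tx":0.32,"ty":0.01,"tz":0,"rx":0,"ry":0,"rz":4,"jaw":28},{"tx":0.16,"ty":0,"tz":0,"rx":0,"ry":0,"rz":2,"jaw":28},{"tx":0,"ty":0,"tz":0,"rx":0,"ry":0,"rz":0,"jaw":28}]}'
cat > arc.py <<'E'
from h import *
T=tcp(); y=T[:3,1]; yaw=np.degrees(np.arctan2(y[1],y[0])); p=T[:2,3]-[.588,.199]
print('gate by yaw',79.2-yaw,'by pos',79.2-np.degrees(np.arctan2(-p[1],-p[0])),'radius',np.hypot(*p))
g=lambda th:(go(.588-.114*np.cos(np.radians(79.2-th)),.199-.114*np.sin(np.radians(79.2-th)),.237,79.2-th))
import sys; g(float(sys.argv[1]))
E
python3 arc.py 31.5
```

```text
time_s: 18.9
tcp_pos: [0.5118, 0.1145, 0.2382]
ee_rot: [0.001, 0.361, 0.933, -0.0]
contact_force: [1.6, -6.8, 4.9]
finger_gap: 0.0307
grip_force: 41.7
gate by yaw 31.474741119446485 by pos 31.25145003195076 radius 0.11383852709168493
shift units [ 0.02 -0.01  0.05] turn deg [0.01 0.17 0.03]
```

```bash
python3 -m pendant '{"increments":[{"tx":0.32,"ty":0.01,"tz":0,"rx":0,"ry":0,"rz":4,"jaw":28},{"tx":0.32,"ty":0.01,"tz":0,"rx":0,"ry":0,"rz":4,"jaw":28},{"tx":0.32,"ty":0.01,"tz":0,"rx":0,"ry":0,"rz":4,"jaw":28},{"tx":0.32,"ty":0.01,"tz":0,"rx":0,"ry":0,"rz":4,"jaw":28},{"tx":0.32,"ty":0.01,"tz":0,"rx":0,"ry":0,"rz":4,"jaw":28},{"tx":0.32,"ty":0.01,"tz":0,"rx":0,"ry":0,"rz":4,"jaw":28},{"tx":0.32,"ty":0.01,"tz":0,"rx":0,"ry":0,"rz":4,"jaw":28},{"tx":0.32,"ty":0.01,"tz":0,"rx":0,"ry":0,"rz":4,"jaw":28}]}'
python3 arc.py 90
```

```text
time_s: 19.7
tcp_pos: [0.4791, 0.1679, 0.2381]
ee_rot: [0.002, 0.604, 0.797, 0.0]
contact_force: [5.5, -6.8, 3.1]
finger_gap: 0.0308
grip_force: 43.4
gate by yaw 63.57666654098329 by pos 63.27398977973241 radius 0.11325782033958712
shift units [2.05 0.45 0.04] turn deg [ 0.2   0.13 26.42]
```

```bash
python3 -m pendant '{"increments":[{"tx":0.32,"ty":0.01,"tz":0,"rx":0,"ry":0,"rz":4,"jaw":28},{"tx":0.32,"ty":0.01,"tz":0,"rx":0,"ry":0,"rz":4,"jaw":28},{"tx":0.32,"ty":0.01,"tz":0,"rx":0,"ry":0,"rz":4,"jaw":28},{"tx":0.32,"ty":0.01,"tz":0,"rx":0,"ry":0,"rz":4,"jaw":28},{"tx":0.32,"ty":0.01,"tz":0,"rx":0,"ry":0,"rz":4,"jaw":28},{"tx":0.32,"ty":0.01,"tz":0,"rx":0,"ry":0,"rz":4,"jaw":28},{"tx":0.2,"ty":0,"tz":0,"rx":0,"ry":0,"rz":2.4,"jaw":28},{"tx":0,"ty":0,"tz":0,"rx":0,"ry":0,"rz":0,"jaw":28}]}'
python3 arc.py 90; python3 - <<'E'
from h import *
for n in('wrist','side'): save(cam(n),n+'9.png')
cv2.imwrite('pics/both9.png',cv2.resize(np.hstack([cv2.imread('pics/wrist9.png'),cv2.imread('pics/side9.png')]),(800,300)))
E
```

```text
time_s: 20.5
tcp_pos: [0.4773, 0.2205, 0.2381]
ee_rot: [0.002, 0.77, 0.638, 0.001]
contact_force: [8.2, -11.6, 2.6]
finger_gap: 0.0307
grip_force: 46.8
gate by yaw 89.91880717594363 by pos 90.19169003703966 radius 0.11281253996682196
shift units [-0.01 -0.05  0.04] turn deg [0.27 0.05 0.08]
```

View pics/both9.png

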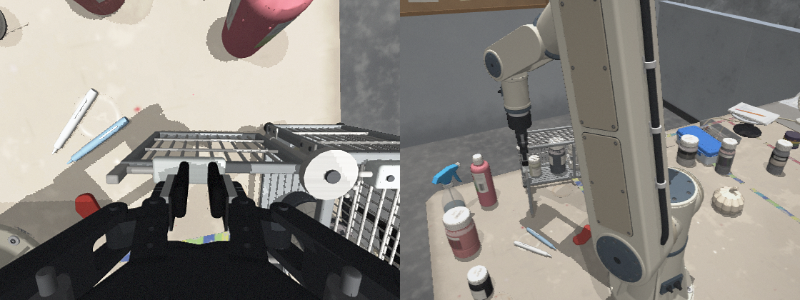

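The gate stands wide with the fingers on its ears at (200,190), and the jars are upright at (550,160). Last check: the rail's angle from depth.

```bash
python3 - <<'E'
from h import *
c=cam('wrist'); P=c['P']; d=P[...,:2]-[.588,.199]; z=P[...,2]
u=np.array([np.cos(np.radians(-10.8)),np.sin(np.radians(-10.8))]); L=-(d@u); X=d@np.array([-u[1],u[0]])
m=(z>.178)&(z<.192)&(L>.02)&(L<.19)&(abs(X)<.03); print(m.sum())
ls,xs=[],[]
for a in np.arange(.02,.19,.01):
    k=m&(L>=a)&(L<a+.01)
    if k.sum()>8: ls.append(a+.005); xs.append(np.percentile(X[k],95)); print(round(a,3),k.sum(),np.percentile(X[k],[5,50,95]).round(4))
p=np.polyfit(ls,xs,1); print('deg vs 90:',np.degrees(np.arctan(p[0])),'(positive = further open)')
# closed-locker roof edges: back edge direction
s=monitor.state(); print(s['contact_force'],s['moment'],s['grip_force'],s['time_s'])
E
```

```text
2246
0.02 278 [-0.0032  0.0021  0.0055]
0.03 247 [-0.0033  0.0023  0.0056]
0.04 257 [-0.0033  0.0023  0.0057]
0.05 255 [-0.0034  0.0022  0.0058]
0.06 253 [-0.0028  0.0023  0.006 ]
0.07 258 [-0.0026  0.0029  0.0061]
0.08 186 [-0.0027  0.0028  0.0061]
0.09 13 [0.0127 0.0131 0.0134]
0.1 18 [0.013  0.0134 0.0135]
0.11 22 [0.0131 0.0133 0.0137]
0.12 15 [0.0134 0.0137 0.0138]
0.13 15 [0.0135 0.0137 0.0139]
0.14 18 [0.0135 0.0138 0.0141]
0.15 77 [0.0036 0.006  0.0074]
0.16 150 [0.0034 0.0062 0.0073]
0.17 137 [0.0044 0.0065 0.0075]
0.18 47 [0.0059 0.0067 0.0075]
deg vs 90: 1.6610592242507656 (positive = further open)
[ 8.95673905 -9.57364738  1.51906449] [-1.54879081 -0.36225336 -0.6024558 ] 46.43349766731262 20.65
```

```bash
python3 -c "
from rig import workorder
print(workorder.job_done())"
```

```text
the job is handed in; nothing more can be done
None
```

The job is handed in at about 20.7 s: the loose prop lies in the rack's groove, both catches were squeezed in order, and the fingers hold the gate open at about 90° to the front, with the jars looking upright in the last side picture.

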